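# Fetch the kitchen timer from behind the jars

## Robot

A 6-joint arm with a two-finger parallel gripper is mounted at the origin on the work surface; the furniture and walls round the work are solid. World frame = base frame: x ahead of the robot, y to its left, z up, the work surface at z = 0. Lengths are in m, angles in degrees, forces in N, time in s.
With the tool pointing down it reaches from about 0.3 to 0.75 m from the base axis. Payload 8.5 kg.
Tool frame: the origin (TCP) lies midway between the tips of the shut fingers; the grasp point (between the pads) lies 19 mm behind it (env.tcp_to_grasp is the z of the grasp point in the tool frame, in m); z points along the fingers, y is the line along which they close (so a half turn about z gives the same grasp; the last joint's range is limited). The gripper opens to 85 mm and grips with 20 to 120 N. Pads are 22 mm wide; open, the fingers measure 114 mm over their backs; the gripper's body (76 mm by 85 mm) begins 54 mm behind the grasp point. The pads swing forward as they close: fully open they stand 13 mm farther back than shut.
Start: joints at [56.534, 21.807, 74.336, -0, 83.858, -12.336], TCP at [0.198, 0.513, 0.231] pointing down, gripper open.
Joint ranges: [-178.18, 178.18], [-50.72, 133.34], [12.68, 142.11], [-81.47, 261.47], [9.98, 163.14], [-165.26, 165.26]. Speed limits (degrees/s): [136.94, 136.94, 180, 180, 180, 180].

## Interface

Orientations are given as a 3x3 rotation matrix whose columns are the frame's x, y, z axes.
In Python, from rig import env, imaging, job, models gives the robot as it stands. The module is installed in compiled form; this text tells all that it offers.
- The arm moves only by the tool jog_arm, never from a script. Its argument "plan" is text: rows parted by semicolons, each of 7 numbers parted by spaces: the turn, a rotation vector about the tool's x, y, z in degrees, then the shift along the tool's x, y, z in cm, then the closure in counts, from 0 (fully open) to 255 (shut). In form: rx ry rz x y z claw; .... A call has 1 to 10 rows; each row shifts and turns the commanded pose from where the row before left it, along the tool's axes as they then stand; what a row does not reach is not made up. A row lasts 1/12 s, in which the tool goes at most 41.7 mm and 7.16 degrees, less where a joint would pass 70% of its speed; a pose out of reach is approached as far as the arm can. A call with a gripper value outside its range is refused whole. The fingers move at their own pace and stop on an object; "grip_force" is the grip in N (left out, the last holds). Time passes only in rows, so rows that do not move let the fingers close. It gives the time, the measured TCP pose, the force, the opening and the grip force at its end, in the units of the state.
- env.observe(): the state, without advancing time (a new reading comes with each control period).
- imaging.get_image(name): name is "scene" or "top"; returns a dict with "pixels" (384x512x3 uint8, red, green, blue), "depth" (384x512 float32, m along the optical axis (not along the pixel's ray), 0 where there is no reading), "fov_y" (degrees; the focal length in pixels is half the picture's height over the tangent of half this angle, whatever the lens; pixels are square), "cx", "cy" (the principal point, pixels), "distortion" ([k1, k2, p1, p2, k3] as OpenCV has them; the pictures are not rectified), "world_from_camera" (4x4, takes a point from camera to world coordinates). Camera axes: x right, y down, z forward; pixel columns grow to the right and rows downward; lengths in m; the calibration is good to about 2 mm. A picture is of the moment at which its call begins.
- job.close_job(): hands the job in; it is judged then, once.
Trained networks look in the newest picture that a camera, given by its name, has taken for a name from the list of things; names that differ only in an ending like _2 or _b are one class to them, and where a whole thing is asked for, a point or a joint stands for the part that bears it (a point fixed in the world has none). Each returns a list of dicts, best first, with "confidence" (0 to 1); they miss things now and then, are a little off and sometimes report something else, mostly with a low value. They report only what shows in the picture. A call takes as long as a camera call. They do not tell look-alikes from the thing itself.
- models.outline_of(camera, query): "region" (384x512 bool, what is visible of it) and "bbox" ([centre column, centre row, width, height] in pixels, round what is visible of it).
- models.tip_of(camera, query): "at" ([column, row] in pixels: a listed point, or the origin of a listed thing).
The state is a dict: "time_s": time; "q": joint angles; "qvel": joint speeds; "joint_efforts": joint torques, N m; "position": TCP position; "tool_rot": TCP orientation; "ft_force": force on the tool from outside, world axes, zero at the start; "wrist_torque": the same for the moment, N m; "grip_width": finger opening in m; "gripper_force": force on a finger pad.
Only numpy, scipy, OpenCV 4.12 (cv2) and the standard library are available. Lean on these libraries where they do the work, as an engineer would, in place of code of your own. Each camera call takes 0.05 s, during which the arm holds its last target. There are 200 camera calls.

## Task

The green kitchen timer in the middle of the condiment stand is hemmed in by the two spice jars and the pepper mill. First set all three aside on the round cork mat, then take out the timer and stand it in the middle of the notebook's cover, and only then put the three back on the stand, each fully down in its own dish: green-capped jar in the green dish, red-capped jar in the red dish, wooden mill in the larger dark brown dish. Keep everything upright and leave the small cup where it is.

Things in the scene. Friction and masses are not known exactly. Their poses are not given: they have to be found in the camera images.
- green_jar: Round glass spice jar with a dark green cap, loose, 46 mm across, 106 mm tall, about 0.11 kg. Origin: centre of its underside, z up. The round cap, 45 mm across, spans 85 to 105 mm above the origin. Starts standing in the green dish.
- red_jar: Glass spice jar with a red cap, loose, 47 mm across, 97 mm tall, about 0.11 kg. Origin: centre of its underside, z up. The round cap, 45 mm across, spans 76 to 97 mm above the origin. Starts standing in the red dish.
- pepper_mill: Turned wooden pepper mill, loose, 58 mm across at the foot, 120 mm tall, about 0.18 kg. Origin: centre of its underside, z up. Its round head, 50 mm across (it does not turn), spans 87 to 109 mm above the origin; a metal knob 12 mm across stands on top up to 120 mm. Starts standing in the brown dish.
- timer: Round kitchen timer, green fluted dome on a cream base, loose, 54 mm across, 41 mm tall, about 0.075 kg (the dial does not turn). Origin: centre of its underside, z up. Starts on a raised wooden seat (40 mm across, top 20 mm above the worktop) in the middle of the condiment stand, a fixed round light-wood board 208 mm across and 8 mm thick. The three dishes lie round it, their centres 62 mm from the seat's centre and 120 degrees apart.
- green_dish: Green round dish fixed on the condiment stand, 66 mm outside, 60 mm inside diameter. Origin: centre of its underside (8 mm above the worktop), z up; its inner floor is 3 mm and its rim 9 mm above the origin.
- red_dish: Red round dish fixed on the condiment stand, 66 mm outside, 60 mm inside diameter. Origin: centre of its underside (8 mm above the worktop), z up; its inner floor is 3 mm and its rim 9 mm above the origin.
- brown_dish: Dark brown wooden round dish, the largest, fixed on the condiment stand, 78 mm outside, 72 mm inside diameter. Origin: centre of its underside (8 mm above the worktop), z up; its inner floor is 3 mm and its rim 9 mm above the origin.
- cork_mat: Round flat cork mat, fixed, 210 mm across, 10 mm thick, lying on the worktop; room for three jars side by side. Origin: centre of its underside, z up.
- notebook: Closed cream notebook lying flat, fixed, 210 mm along its x, 152 mm along its y; its flat cover is 11 mm above the origin, the wire binding along its edge reaches 14 mm. Origin: centre of its underside, z up.
- cup: Small white cup with a handle, loose, a bystander to be left alone: 59 x 83 mm, 55 mm tall, standing near the robot. Origin: centre of its extents (handle included), underside, z up.
Not all that is in view belongs to the job. What is shaped like the green_jar but blue or purple is not meant.

How it is judged:
By the outcome, as a careful person would: the job done as asked, in the order asked, and still so for the second after the job is handed in, with the robot touching nothing.
It also fails if it takes over 150 s, if anything falls off the work surface, if the arm or the gripper's body presses on something with over 40 N, if the wrist force passes 120 N, or if a joint passes its speed limit or range.

## Working session

There is one attempt and no reset: what is moved stays moved. The work goes in short steps, Python scripts to look and compute and a tool call to move; the robot and the scene stay as the last step left them, time stands still between calls to the robot, and variables do not carry over. Pictures are saved under pics/ and viewed, at most 14 in all, crops included, and the job is handed in when it is done.

Besides the shell and the picture viewer there is one more tool, called as a command line: name --argument value ..., lists and objects as JSON in quotes. jog_arm: Moves the arm, as the interface text tells. Its arguments: {"type":"object","properties":{"plan":{"type":"string"},"grip_force":{"type":"number"}},"required":["plan"]}

```bash
mkdir -p pics; ls; cat > h.py <<'E'
from rig import env, imaging, job, models
import numpy as np, cv2
def K(im):
    f=192/np.tan(np.radians(im["fov_y"])/2); return np.array([[f,0,im["cx"]],[0,f,im["cy"]],[0,0,1]])
def cloud(im):
    h,w=im["depth"].shape
    uv=np.stack(np.meshgrid(np.arange(w),np.arange(h)),-1).reshape(-1,1,2).astype(np.float32)
    n=cv2.undistortPoints(uv,K(im),np.array(im["distortion"])).reshape(h,w,2)
    d=im["depth"]; p=np.dstack([n*d[...,None],d,np.ones_like(d)])
    return (p@np.array(im["world_from_camera"]).T)[...,:3]
def save(px,name,s=1):
    cv2.imwrite("pics/"+name,cv2.resize(px[...,::-1],None,fx=s,fy=s,interpolation=cv2.INTER_CUBIC))
E
python3 - <<'E'
from h import *
a=imaging.get_image("top");b=imaging.get_image("scene")
save(a["pixels"],"t0.png",1.5);save(b["pixels"],"s0.png",1.5)
c={"top":cloud(a),"scene":cloud(b)}
np.savez("c0.npz",**c,tp=a["pixels"],sp=b["pixels"])
for cam in c:
  for n in "green_jar red_jar pepper_mill timer green_dish red_dish brown_dish cork_mat notebook cup".split():
    for r in models.outline_of(cam,n)[:3]:
      p=c[cam][r["region"]]; p=p[p[:,2]<0.3]
      if len(p)<5: continue
      t=p[p[:,2]>np.percentile(p[:,2],95)-.006]
      print(cam,n,round(r["confidence"],2),np.round(r["bbox"]),"top mid",np.round((t.min(0)+t.max(0))/2,3),"ext",np.round(np.ptp(p,axis=0),3))
s=env.observe();print(s["time_s"],np.round(s["tool_rot"],3),s["grip_width"],s["position"],env.tcp_to_grasp)
E
```

```text
pics
top green_jar 0.85 [210. 159.  20.  14.] top mid [0.576 0.295 0.12 ] ext [0.056 0.06  0.129]
top green_jar 0.84 [190. 246.  21.  18.] top mid [0.315 0.355 0.109] ext [0.052 0.066 0.116]
top green_jar 0.8 [113. 190.  25.  20.] top mid [0.474 0.588 0.108] ext [0.049 0.08  0.118]
top red_jar 0.76 [246. 172.  15.  15.] top mid [0.538 0.193 0.11 ] ext [0.046 0.046 0.099]
top timer 0.5 [227. 175.  22.  15.] top mid [0.529 0.254 0.063] ext [0.051 0.05  0.065]
top red_dish 0.41 [243. 176.  21.  17.] top mid [0.528 0.194 0.025] ext [0.04  0.062 0.033]
top red_dish 0.33 [245. 171.  19.  21.] top mid [0.539 0.193 0.111] ext [0.05  0.05  0.099]
top cork_mat 0.7 [304. 169.  63.  68.] top mid [0.551 0.01  0.014] ext [0.213 0.209 0.023]
top cork_mat 0.49 [215. 162.  24.  19.] top mid [0.574 0.294 0.025] ext [0.057 0.063 0.031]
top notebook 0.72 [384. 169.  50.  68.] top mid [ 0.557 -0.247  0.016] ext [0.212 0.157 0.027]
top cup 0.65 [271. 234.  25.  18.] top mid [0.344 0.115 0.055] ext [0.054 0.066 0.058]
scene green_jar 0.86 [206. 128.  13.  24.] top mid [0.468 0.585 0.104] ext [0.048 0.059 0
[... 386 characters left out ...]
scene timer 0.45 [259. 169.  10.  13.] top mid [0.525 0.253 0.063] ext [0.044 0.044 0.046]
scene red_dish 0.49 [278. 187.   9.   4.] top mid [0.549 0.168 0.016] ext [0.019 0.016 0.008]
scene brown_dish 0.38 [245. 179.  23.   8.] top mid [0.468 0.266 0.02 ] ext [0.072 0.069 0.017]
scene cork_mat 0.89 [302. 218.  64.  48.] top mid [0.548 0.011 0.013] ext [0.22  0.213 0.025]
scene notebook 0.93 [352. 274.  81.  67.] top mid [ 0.554 -0.247  0.014] ext [0.222 0.161 0.021]
scene cup 0.71 [233. 212.  20.  27.] top mid [0.347 0.117 0.055] ext [0.059 0.08  0.05 ]
1.1 [[-0.933  0.36  -0.   ]
 [ 0.36   0.933 -0.   ]
 [ 0.    -0.    -1.   ]] 0.08536809727141263 [0.19824985 0.51300288 0.23128784] -0.0187
```

```bash
python3 - <<'E'
from h import *
z=np.load("c0.npz")
a=cv2.resize(z["tp"][110:290,80:430],None,fx=2.2,fy=2.2,interpolation=2)
save(a,"t1.png")
save(cv2.resize(z["sp"][90:300,160:410],None,fx=2.6,fy=2.6,interpolation=2),"s1.png")
P=z["top"];P2=z["scene"]
# caps of stand: cluster points by height
for nm,(x,y),lo,hi in [("green",(.575,.295),.108,.125),("red",(.538,.193),.1,.115),("mill",(.47,.274),.1,.124),("timer",(.527,.254),.03,.066)]:
  for c,Q,px in(("top",P,z["tp"]),("scene",P2,z["sp"])):
    m=(np.hypot(Q[...,0]-x,Q[...,1]-y)<.035)&(Q[...,2]>lo)&(Q[...,2]<hi)
    q=Q[m]
    if len(q)>4:
      (cc,r)=cv2.minEnclosingCircle(q[:,:2].astype(np.float32)); print(nm,c,len(q),np.round(cc,4),round(r,4),q[:,2].max().round(4),px[m].mean(0).round(),np.argwhere(m).mean(0).round())
E
```

```text
green top 194 [0.5765 0.295 ] 0.0229 0.124 [58. 84. 61.] [155. 209.]
green scene 95 [0.5763 0.2945] 0.0259 0.1237 [85. 96. 86.] [144. 266.]
red top 195 [0.5396 0.193 ] 0.023 0.115 [95. 77. 51.] [168. 244.]
red scene 106 [0.5359 0.194 ] 0.024 0.113 [108.  80.  68.] [165. 271.]
mill top 223 [0.4728 0.2766] 0.0253 0.1235 [94. 63. 27.] [191. 215.]
mill scene 115 [0.47   0.2747] 0.026 0.1234 [111.  84.  65.] [157. 243.]
timer top 233 [0.5293 0.2554] 0.0267 0.0659 [63. 73. 53.] [174. 225.]
timer scene 141 [0.5232 0.2549] 0.0266 0.0642 [79. 81. 72.] [169. 259.]
```

View pics/t1.png

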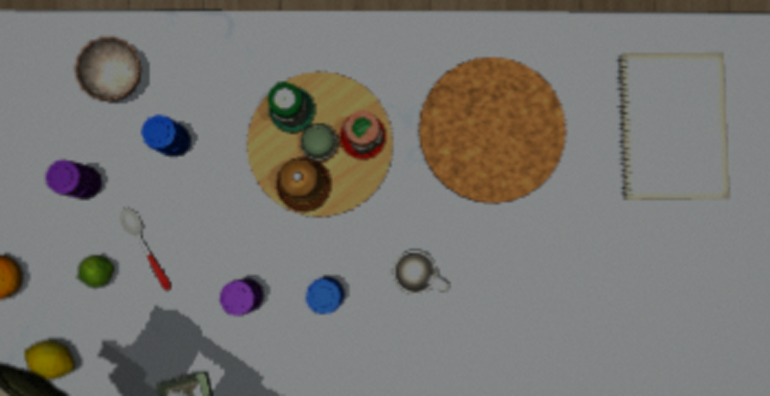

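View pics/s1.png

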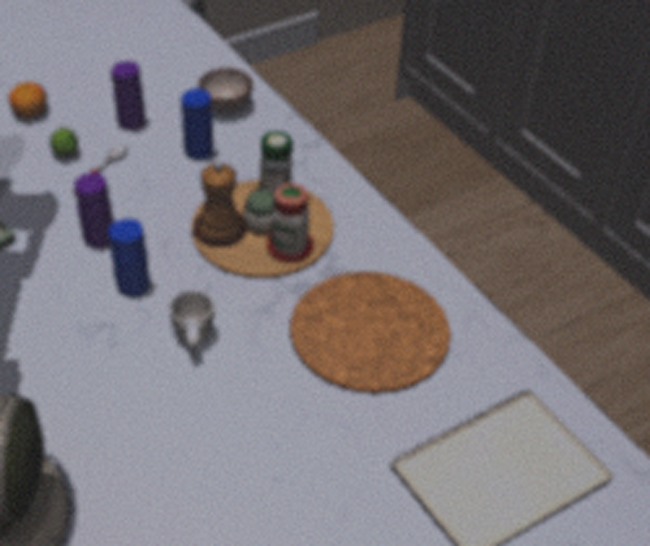

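In the full-frame top view, the stand has the green-capped jar at (209,157), the red-capped jar at (244,170), the mill at (215,191) and the timer at (225,175). The look-alikes are blue jars at about (152,171) and (227,244), and purple ones at (110,191) and (188,245). I choose the jars on the stand by cap colour, and the crops confirm that. I'll align the tool with the world axes and go to the red jar first.

jog_arm --plan "0 0 -7 0 0 -1 0;0 0 -7 0 0 -1 0;0 0 -7.1 0 0 0 0;0 0 0 -3 -2.5 0 0;0 0 0 -3 -2.5 0 0;0 0 0 -3 -2.5 0 0;0 0 0 -3 -2.5 0 0;0 0 0 -3 -2.5 0 0;0 0 0 -3 -2.5 0 0;0 0 0 -3 -2.5 0 0" --grip_force 35

```text
time_s: 1.93
position: [0.4094, 0.3364, 0.2515]
tool_rot: [[-1.0, 0.0, 0.0], [0.0, 1.0, 0.0], [-0.0, 0.0, -1.0]]
ft_force: [1.0, 1.9, -0.4]
grip_width: 0.0855
gripper_force: 0.0
```

jog_arm --plan "0 0 0 -3.25 -3.6 0 0;0 0 0 -3.25 -3.6 0 0;0 0 0 -3.25 -3.6 0 0;0 0 0 -3.2 -3.6 0 0;0 0 0 0 0 2 0;0 0 0 0 0 4 0;0 0 0 0 0 4 0;0 0 0 0 0 3 0;0 0 0 0 0 2 0;0 0 0 0 0 0 0"

```text
time_s: 2.77
position: [0.5176, 0.2134, 0.0974]
tool_rot: [[-1.0, 0.001, -0.008], [0.001, 1.0, -0.001], [0.008, -0.001, -1.0]]
ft_force: [0.0, -0.2, -0.2]
grip_width: 0.0855
gripper_force: 0.0
```

jog_arm --plan "0 0 0 0 0 1.5 0;0 0 0 0 0 0.9 0;0 0 0 0 0 0 120;0 0 0 0 0 0 160;0 0 0 0 0 0 255;0 0 0 0 0 0 255;0 0 0 0 0 0 255;0 0 0 0 0 0 255;0 0 0 0 0 0 255;0 0 0 0 0 0 255"

```text
time_s: 3.6
position: [0.5196, 0.2139, 0.0774]
tool_rot: [[-1.0, 0.0, 0.0], [0.0, 1.0, 0.0], [-0.0, 0.0, -1.0]]
ft_force: [-0.2, -0.3, -0.1]
grip_width: -0.0001
gripper_force: 0.0
```

I overlooked the per-row limit of 41.7 mm on the whole shift, so the move was cut short and the fingers closed off target. I'll look before moving anything else.

```bash
python3 - <<'E'
from h import *
b=imaging.get_image("scene");t=imaging.get_image("top")
A=cv2.resize(b["pixels"][110:220,215:315],(400,440),interpolation=2);B=cv2.resize(t["pixels"][120:220,180:280],(400,400),interpolation=2)
B=cv2.copyMakeBorder(B,0,40,0,0,cv2.BORDER_CONSTANT);save(cv2.convertScaleAbs(np.hstack([A,B]),alpha=1.6),"m1.png")
E
```

```text
(no output)
```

View pics/m1.png

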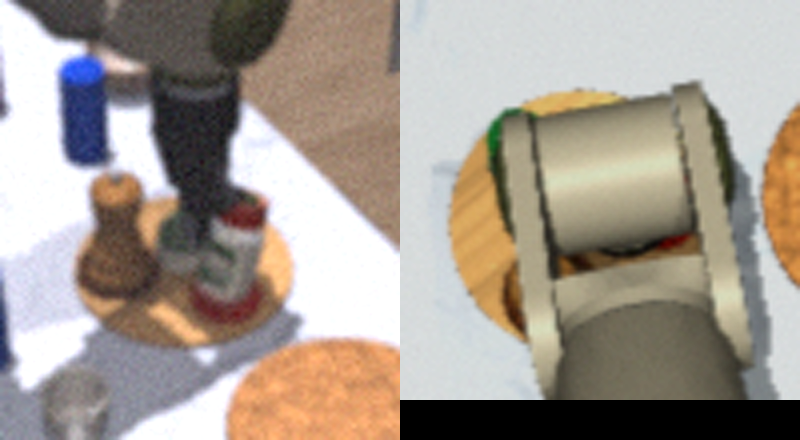

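The scene crop shows the red jar at about (230,260), tilted away from the fingers and leaning on them, with its foot still in the dish. I'll back the fingers off slowly along the lean so that it settles.

jog_arm --plan "0 0 0 0.15 0.15 0 255;0 0 0 0.15 0.15 0 255;0 0 0 0.15 0.15 0 255;0 0 0 0.15 0.15 0 255;0 0 0 0.15 0.15 0 255;0 0 0 0.15 0.15 0 255;0 0 0 0.15 0.15 0 255;0 0 0 0.15 0.15 0 255;0 0 0 0.15 0.15 0 255;0 0 0 0.15 0.15 0 255"

```text
time_s: 4.53
position: [0.5044, 0.2291, 0.0773]
tool_rot: [[-1.0, 0.001, -0.0], [0.001, 1.0, -0.0], [0.0, -0.0, -1.0]]
ft_force: [0.2, 0.0, -0.9]
grip_width: -0.0002
gripper_force: 0.0
```

```bash
python3 - <<'E'
from h import *
b=imaging.get_image("scene");t=imaging.get_image("top")
A=cv2.resize(b["pixels"][110:220,215:315],(400,440),interpolation=2);B=cv2.resize(t["pixels"][120:220,180:280],(400,400),interpolation=2)
B=cv2.copyMakeBorder(B,0,40,0,0,cv2.BORDER_CONSTANT);save(cv2.convertScaleAbs(np.hstack([A,B]),alpha=1.6),"m2.png")
E
```

```text
(no output)
```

View pics/m2.png

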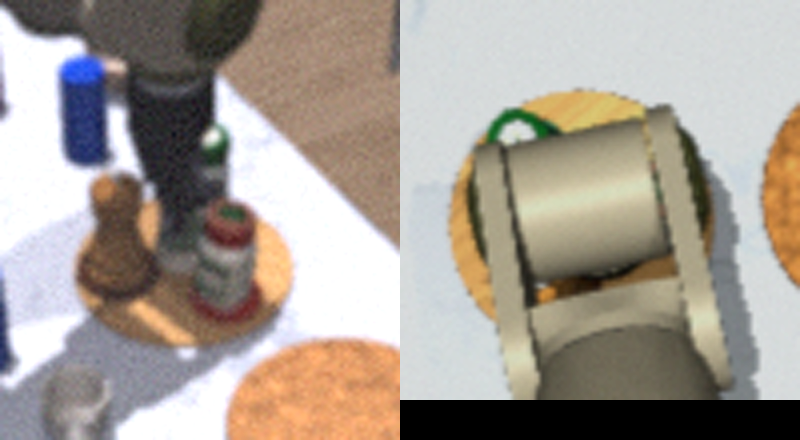

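The red jar is upright again at about (228,255). The mill's head at about (118,195) looks slightly pushed by the gripper, so I'll lift straight up and look.

jog_arm --plan "0 0 0 -0.15 -0.1 0 255;0 0 0 -0.15 -0.1 0 255;0 0 0 -0.15 -0.1 0 255;0 0 0 0 0 -2 255;0 0 0 0 0 -3 255;0 0 0 0 0 -3 255;0 0 0 0 0 -3 255;0 0 0 0 0 -4 255;0 0 0 0 0 -3 255;0 0 0 0 0 0 0"

```text
time_s: 5.47
position: [0.511, 0.2262, 0.2638]
tool_rot: [[-1.0, 0.001, 0.011], [0.001, 1.0, 0.002], [-0.011, 0.002, -1.0]]
ft_force: [-0.0, -0.6, 0.4]
grip_width: 0.0107
gripper_force: 0.0
```

jog_arm --plan "0 0 0 0 -4 0 0;0 0 0 0 -4 0 0;0 0 0 0 -4 0 0;0 0 0 0 -4 0 0;0 0 0 0 -4 0 0;0 0 0 0 -4 0 0;0 0 0 0 0 0 0;0 0 0 0 0 0 0"

```text
time_s: 6.13
position: [0.5089, -0.016, 0.2568]
tool_rot: [[-1.0, 0.005, -0.001], [0.005, 1.0, 0.0], [0.001, 0.0, -1.0]]
ft_force: [-0.5, 0.6, -0.6]
grip_width: 0.0854
gripper_force: 0.0
```

```bash
cat >> h.py <<'E'
def tops(L):
    for c in("top","scene"):
        im=imaging.get_image(c);Q=cloud(im)
        for nm,x,y,lo,hi in L:
            m=(np.hypot(Q[...,0]-x,Q[...,1]-y)<.04)&(Q[...,2]>lo)&(Q[...,2]<hi);q=Q[m]
            if len(q)>4:
                cc,r=cv2.minEnclosingCircle(q[:,:2].astype(np.float32)); print(nm,c,len(q),np.round(cc,4),round(r,4),q[:,2].max().round(4))
E
python3 - <<'E'
from h import *
tops([("green",.575,.295,.108,.125),("red",.538,.193,.1,.115),("mill",.47,.274,.1,.124),("timer",.527,.254,.035,.066)])
b=imaging.get_image("scene");t=imaging.get_image("top")
A=cv2.resize(b["pixels"][110:220,215:315],(400,440),interpolation=2);B=cv2.resize(t["pixels"][120:220,180:280],(400,400),interpolation=2)
B=cv2.copyMakeBorder(B,0,40,0,0,cv2.BORDER_CONSTANT);save(cv2.convertScaleAbs(np.hstack([A,B]),alpha=1.6),"m3.png")
print(env.observe()["position"])
E
```

```text
green top 199 [0.5761 0.2953] 0.0231 0.1222
red top 192 [0.5425 0.1927] 0.0231 0.1146
mill top 223 [0.4728 0.2765] 0.0251 0.1236
timer top 236 [0.5281 0.2537] 0.0395 0.066
green scene 98 [0.5727 0.2944] 0.0252 0.1233
red scene 115 [0.5396 0.1906] 0.024 0.1149
mill scene 115 [0.4684 0.2746] 0.0251 0.1232
timer scene 138 [0.5255 0.2635] 0.0345 0.0657
[ 0.50889086 -0.01295309  0.25723426]
```

View pics/m3.png

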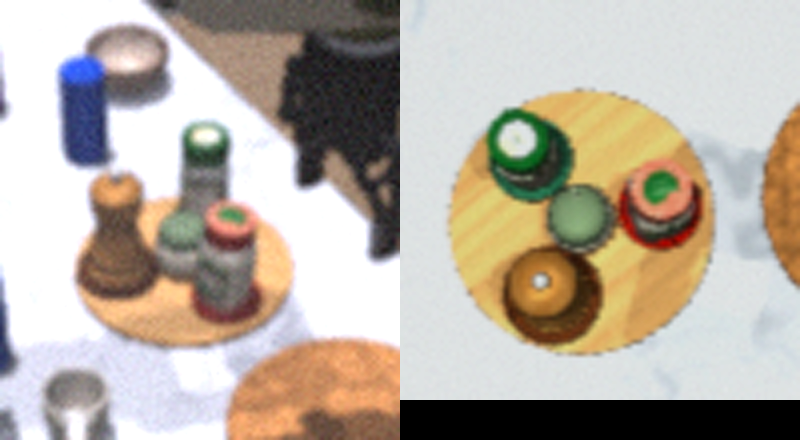

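Everything stands upright in its dish. The red jar is now at about (0.541, 0.1915).

jog_arm --plan "0 0 0 -0.53 2.4 0 0;0 0 0 -0.53 3.6 0 0;0 0 0 -0.53 3.8 0 0;0 0 0 -0.53 3.8 0 0;0 0 0 -0.53 3.6 0 0;0 0 0 -0.53 3.2 0 0;0 0 0 0 0 2 0;0 0 0 0 0 3 0;0 0 0 0 0 2 0;0 0 0 0 0 0 0"

```text
time_s: 7.17
position: [0.5385, 0.1912, 0.1833]
tool_rot: [[-1.0, -0.002, -0.008], [-0.002, 1.0, -0.001], [0.008, -0.001, -1.0]]
ft_force: [-0.6, -0.8, -0.4]
grip_width: 0.0849
gripper_force: 0.0
```

jog_arm --plan "0 0 0 0 0 2 0;0 0 0 0 0 3 0;0 0 0 0 0 3 0;0 0 0 0 0 1.8 0;0 0 0 0 0 1 0;0 0 0 0 0 0 0;0 0 0 0 0 0 0"

```text
time_s: 7.75
position: [0.5415, 0.1904, 0.0806]
tool_rot: [[-1.0, -0.0, 0.002], [-0.0, 1.0, 0.0], [-0.002, 0.0, -1.0]]
ft_force: [-0.4, 0.3, 0.5]
grip_width: 0.0855
gripper_force: 0.0
```

jog_arm --plan "0 0 0 0 0 0.2 255;0 0 0 0 0 0 255;0 0 0 0 0 0 255;0 0 0 0 0 0 255;0 0 0 0 0 0 255;0 0 0 0 0 0 255;0 0 0 0 0 0 255;0 0 0 0 0 0 255"

```text
time_s: 8.42
position: [0.5417, 0.1906, 0.0789]
tool_rot: [[-1.0, 0.001, 0.003], [0.001, 1.0, 0.002], [-0.003, 0.002, -1.0]]
ft_force: [0.2, 2.8, 6.1]
grip_width: 0.0469
gripper_force: 32.3
```

jog_arm --plan "0 0 0 0 0 -0.5 255;0 0 0 0 0 -1.5 255;0 0 0 0 0 -2.5 255;0 0 0 0 0 -2.5 255;0 0 0 0 0 -1.5 255;0 0 0 0.28 -1.6 0 255;0 0 0 0.28 -3 0 255;0 0 0 0.28 -3.2 0 255;0 0 0 0.28 -3.5 0 255;0 0 0 0.28 -3.5 0 255"

```text
time_s: 9.25
position: [0.5262, 0.0406, 0.1627]
tool_rot: [[-1.0, -0.0, 0.0], [-0.0, 1.0, -0.0], [-0.0, -0.0, -1.0]]
ft_force: [0.9, -0.8, -1.7]
grip_width: 0.0446
gripper_force: 34.0
```

jog_arm --plan "0 0 0 0.28 -3.5 0 255;0 0 0 0.28 -3 0 255;0 0 0 0.28 -1.9 0 255;0 0 0 0 0 1 255;0 0 0 0 0 2 255;0 0 0 0 0 2 255;0 0 0 0 0 1.5 255;0 0 0 0 0 1 255;0 0 0 0 0 0 255;0 0 0 0 0 0 255"

```text
time_s: 10.08
position: [0.5183, -0.0422, 0.0876]
tool_rot: [[-1.0, 0.001, -0.001], [0.001, 1.0, 0.0], [0.001, 0.0, -1.0]]
ft_force: [0.5, 0.4, -1.0]
grip_width: 0.0446
gripper_force: 34.0
```

jog_arm --plan "0 0 0 0 0 0.3 255;0 0 0 0 0 0.2 255;0 0 0 0 0 0.2 255;0 0 0 0 0 0.1 255;0 0 0 0 0 0 255;0 0 0 0 0 0 255"

```text
time_s: 10.58
position: [0.5184, -0.0421, 0.0795]
tool_rot: [[-1.0, 0.0, 0.0], [0.0, 1.0, -0.0], [-0.0, -0.0, -1.0]]
ft_force: [-0.3, -0.3, -1.6]
grip_width: 0.0448
gripper_force: 34.0
```

jog_arm --plan "0 0 0 0 0 0.1 255;0 0 0 0 0 0.1 255;0 0 0 0 0 0 255;0 0 0 0 0 0 255"

```text
time_s: 10.92
position: [0.5186, -0.042, 0.079]
tool_rot: [[-1.0, 0.0, 0.002], [0.0, 1.0, -0.0], [-0.002, -0.0, -1.0]]
ft_force: [-3.8, 1.8, 15.1]
grip_width: 0.0444
gripper_force: 36.8
```

jog_arm --plan "0 0 0 0 0 -0.1 120;0 0 0 0 0 0 60;0 0 0 0 0 0 0;0 0 0 0 0 0 0;0 0 0 0 0 -1.5 0;0 0 0 0 0 -3 0;0 0 0 0 0 -3 0;0 0 0 0 0 -2.5 0;0 0 0 0 0 -1 0;0 0 0 -0.6 2 0 0"

```text
time_s: 11.75
position: [0.5252, -0.0242, 0.191]
tool_rot: [[-1.0, 0.003, 0.005], [0.003, 1.0, -0.002], [-0.005, -0.002, -1.0]]
ft_force: [-0.1, -0.5, -0.7]
grip_width: 0.0856
gripper_force: 0.0
```

jog_arm --plan "0 0 0 -0.6 3.2 0 0;0 0 0 -0.6 3.7 0 0;0 0 0 -0.6 3.7 0 0;0 0 0 -0.6 3.7 0 0;0 0 0 -0.6 3.7 0 0;0 0 0 -0.6 3.7 0 0;0 0 0 -0.6 3.7 0 0;0 0 0 -0.5 3.3 0 0;0 0 0 -0.3 2.3 0 0;0 0 0 0 0 0 0"

```text
time_s: 12.58
position: [0.5741, 0.292, 0.1874]
tool_rot: [[-1.0, -0.004, -0.001], [-0.004, 1.0, 0.001], [0.001, 0.001, -1.0]]
ft_force: [-0.0, -0.2, -0.1]
grip_width: 0.0854
gripper_force: 0.0
```

jog_arm --plan "0 0 0 0 0.2 2 0;0 0 0 0 0 3 0;0 0 0 0 0 3 0;0 0 0 0 0 1.6 0;0 0 0 0 0 0.5 0;0 0 0 0 0 0 0;0 0 0 0 0 0 0"

```text
time_s: 13.17
position: [0.5751, 0.2897, 0.0883]
tool_rot: [[-1.0, 0.001, 0.001], [0.001, 1.0, 0.0], [-0.001, 0.0, -1.0]]
ft_force: [-0.1, -1.0, 0.4]
grip_width: 0.0855
gripper_force: 0.0
```

jog_arm --plan "0 0 0 0 0.5 0 0;0 0 0 0 0 0 0;0 0 0 0 0 0 255;0 0 0 0 0 0 255;0 0 0 0 0 0 255;0 0 0 0 0 0 255;0 0 0 0 0 0 255;0 0 0 0 0 0 255;0 0 0 0 0 0 255;0 0 0 0 0 0 255"

```text
time_s: 14.0
position: [0.5747, 0.2949, 0.0878]
tool_rot: [[-1.0, 0.001, 0.001], [0.001, 1.0, 0.0], [-0.001, 0.0, -1.0]]
ft_force: [-0.3, 1.0, 5.5]
grip_width: 0.0439
gripper_force: 35.8
```

jog_arm --plan "0 0 0 0 0 -0.5 255;0 0 0 0 0 -1.5 255;0 0 0 0 0 -2.5 255;0 0 0 0 0 -2.5 255;0 0 0 0 0 -1.5 255;0 0 0 -0.34 -1.6 0 255;0 0 0 -0.34 -3 0 255;0 0 0 -0.34 -3.4 0 255;0 0 0 -0.34 -3.5 0 255;0 0 0 -0.34 -3.5 0 255"

```text
time_s: 14.83
position: [0.5909, 0.1435, 0.1719]
tool_rot: [[-1.0, -0.0, -0.001], [-0.0, 1.0, -0.0], [0.001, -0.0, -1.0]]
ft_force: [1.4, -1.1, -2.2]
grip_width: 0.0442
gripper_force: 36.1
```

jog_arm --plan "0 0 0 -0.34 -3.5 0 255;0 0 0 -0.34 -3.5 0 255;0 0 0 -0.34 -3.2 0 255;0 0 0 -0.34 -2.1 0 255;0 0 0 -0.3 -1.15 0 255;0 0 0 0 0 2 255;0 0 0 0 0 2.5 255;0 0 0 0 0 2 255;0 0 0 0 0 1 255;0 0 0 0 0 0 255"

```text
time_s: 15.67
position: [0.6068, 0.0111, 0.095]
tool_rot: [[-1.0, -0.0, -0.005], [-0.0, 1.0, 0.001], [0.005, 0.001, -1.0]]
ft_force: [-1.1, 0.9, -1.5]
grip_width: 0.0444
gripper_force: 36.1
```

jog_arm --plan "0 0 0 0 0 0.3 255;0 0 0 0 0 0.2 255;0 0 0 0 0 0.1 255;0 0 0 0 0 0 255;0 0 0 0 0 0 255"

```text
time_s: 16.08
position: [0.6082, 0.0104, 0.0919]
tool_rot: [[-1.0, 0.001, 0.001], [0.001, 1.0, -0.0], [-0.001, -0.0, -1.0]]
ft_force: [-0.1, -0.6, -1.4]
grip_width: 0.0444
gripper_force: 36.1
```

jog_arm --plan "0 0 0 0 0 0.2 255;0 0 0 0 0 0.15 255;0 0 0 0 0 0.1 255;0 0 0 0 0 0 255;0 0 0 0 0 0 255"

```text
time_s: 16.5
position: [0.608, 0.0104, 0.0868]
tool_rot: [[-1.0, 0.001, 0.0], [0.001, 1.0, 0.0], [-0.0, 0.0, -1.0]]
ft_force: [-0.6, 0.5, 0.8]
grip_width: 0.0443
gripper_force: 36.2
```

jog_arm --plan "0 0 0 0 0 0 120;0 0 0 0 0 0 60;0 0 0 0 0 0 0;0 0 0 0 0 0 0;0 0 0 0 0 -1.5 0;0 0 0 0 0 -3 0;0 0 0 0 0 -3 0;0 0 0 0 0 -2.5 0;0 0 0 0 0 -1 0;0 0 0 1 2 0 0"

```text
time_s: 17.33
position: [0.5999, 0.0279, 0.1991]
tool_rot: [[-1.0, 0.004, 0.006], [0.004, 1.0, -0.002], [-0.006, -0.002, -1.0]]
ft_force: [-0.4, -0.1, -1.2]
grip_width: 0.0854
gripper_force: 0.0
```

jog_arm --plan "0 0 0 1.7 3.2 0 0;0 0 0 1.8 3.4 0 0;0 0 0 1.8 3.4 0 0;0 0 0 1.8 3.4 0 0;0 0 0 1.8 3.4 0 0;0 0 0 1.8 3.4 0 0;0 0 0 1.3 2.6 0 0;0 0 0 0.7 1.7 0 0;0 0 0 0 0 0 0;0 0 0 0 0 0 0"

```text
time_s: 18.17
position: [0.4706, 0.2758, 0.1962]
tool_rot: [[-1.0, -0.001, -0.001], [-0.001, 1.0, -0.001], [0.001, -0.001, -1.0]]
ft_force: [0.1, -0.1, -0.2]
grip_width: 0.0856
gripper_force: 0.0
```

jog_arm --plan "0 0 0 0 0 2 0;0 0 0 0 0 3 0;0 0 0 0 0 3 0;0 0 0 0 0 1.6 0;0 0 0 0 0 1 0;0 0 0 0 0 0 0;0 0 0 0 0 0 0"

```text
time_s: 18.75
position: [0.4717, 0.2749, 0.0911]
tool_rot: [[-1.0, 0.001, 0.0], [0.001, 1.0, -0.0], [-0.0, -0.0, -1.0]]
ft_force: [-0.1, -0.2, 0.9]
grip_width: 0.0853
gripper_force: 0.0
```

jog_arm --plan "0 0 0 0 0 0 0;0 0 0 0 0 0 255;0 0 0 0 0 0 255;0 0 0 0 0 0 255;0 0 0 0 0 0 255;0 0 0 0 0 0 255;0 0 0 0 0 0 255;0 0 0 0 0 0 255;0 0 0 0 0 0 255"

```text
time_s: 19.5
position: [0.4715, 0.2757, 0.0919]
tool_rot: [[-1.0, 0.0, 0.002], [0.0, 1.0, 0.001], [-0.002, 0.001, -1.0]]
ft_force: [-0.9, -0.5, 6.3]
grip_width: 0.0464
gripper_force: 35.3
```

jog_arm --plan "0 0 0 0 0 -0.5 255;0 0 0 0 0 -1.5 255;0 0 0 0 0 -2.5 255;0 0 0 0 0 -2.5 255;0 0 0 0 0 -2 255;0 0 0 0 0 -0.5 255;0 0 0 0 0 0 255" --grip_force 40

```text
time_s: 20.08
position: [0.4713, 0.2756, 0.1869]
tool_rot: [[-1.0, 0.0, 0.002], [0.0, 1.0, 0.001], [-0.002, 0.001, -1.0]]
ft_force: [0.0, 0.5, -2.3]
grip_width: 0.0465
gripper_force: 41.5
```

jog_arm --plan "0 0 0 -0.5 -1.5 0 255;0 0 0 -0.6 -2.8 0 255;0 0 0 -0.6 -3.2 0 255;0 0 0 -0.6 -3.2 0 255;0 0 0 -0.6 -3.2 0 255;0 0 0 -0.6 -3.0 0 255;0 0 0 -0.6 -2.5 0 255;0 0 0 -0.65 -1.9 0 255;0 0 0 0 0 1 255;0 0 0 0 0 2 255"

```text
time_s: 20.92
position: [0.5191, 0.0611, 0.1554]
tool_rot: [[-1.0, 0.003, 0.002], [0.003, 1.0, -0.0], [-0.002, -0.0, -1.0]]
ft_force: [-0.3, 0.1, -2.8]
grip_width: 0.046
gripper_force: 41.7
```

jog_arm --plan "0 0 0 0 0 2.5 255;0 0 0 0 0 2 255;0 0 0 0 0 1 255;0 0 0 0 0 0.4 255;0 0 0 0 0 0 255;0 0 0 0 0 0 255"

```text
time_s: 21.42
position: [0.5184, 0.0624, 0.0966]
tool_rot: [[-1.0, 0.0, -0.001], [0.0, 1.0, 0.0], [0.001, 0.0, -1.0]]
ft_force: [-0.1, 0.1, -1.9]
grip_width: 0.0461
gripper_force: 41.7
```

jog_arm --plan "0 0 0 0 0 0.2 255;0 0 0 0 0 0.2 255;0 0 0 0 0 0.1 255;0 0 0 0 0 0 255;0 0 0 0 0 0 255"

```text
time_s: 21.83
position: [0.5185, 0.0624, 0.092]
tool_rot: [[-1.0, 0.0, 0.0], [0.0, 1.0, -0.0], [-0.0, -0.0, -1.0]]
ft_force: [0.0, 0.7, -2.2]
grip_width: 0.046
gripper_force: 41.7
```

jog_arm --plan "0 0 0 0 0 0.1 255;0 0 0 0 0 0.1 255;0 0 0 0 0 0 255;0 0 0 0 0 0 255"

```text
time_s: 22.17
position: [0.519, 0.0625, 0.091]
tool_rot: [[-1.0, 0.0, 0.002], [0.0, 1.0, -0.0], [-0.002, -0.0, -1.0]]
ft_force: [-1.0, 0.9, 7.3]
grip_width: 0.0461
gripper_force: 42.4
```

jog_arm --plan "0 0 0 0 0 -0.1 120;0 0 0 0 0 0 60;0 0 0 0 0 0 0;0 0 0 0 0 0 0;0 0 0 0 0 -1.5 0;0 0 0 0 0 -3 0;0 0 0 0 0 -3 0;0 0 0 0 0 -2.5 0;0 0 0 0 0 -1 0;0 0 0 0 2 0 0"

```text
time_s: 23.0
position: [0.5199, 0.0806, 0.2036]
tool_rot: [[-1.0, 0.003, 0.006], [0.003, 1.0, -0.001], [-0.006, -0.001, -1.0]]
ft_force: [0.6, -0.6, -1.1]
grip_width: 0.0853
gripper_force: 0.0
```

jog_arm --plan "0 0 0 -0.1 3 0 0;0 0 0 -0.2 3.5 0 0;0 0 0 -0.2 3.5 0 0;0 0 0 -0.2 3.2 0 0;0 0 0 -0.1 2.5 0 0;0 0 0 0 1.5 0 0;0 0 0 0 0 0 0;0 0 0 0 0 0 0"

```text
time_s: 23.67
position: [0.5264, 0.2547, 0.2005]
tool_rot: [[-1.0, -0.001, -0.0], [-0.001, 1.0, -0.0], [0.0, -0.0, -1.0]]
ft_force: [-0.2, -0.3, -0.1]
grip_width: 0.0858
gripper_force: 0.0
```

```bash
python3 - <<'E'
from h import *
tops([("green",.608,.0104,.1,.125),("red",.5186,-.042,.09,.115),("mill",.519,.0625,.1,.124),("timer",.527,.254,.035,.066)])
b=imaging.get_image("scene")
save(cv2.convertScaleAbs(cv2.resize(b["pixels"][120:270,210:350],(700,600),interpolation=2)[:600],alpha=1.5),"m4.png")
print(env.observe()["position"])
E
```

```text
green top 204 [0.6093 0.01  ] 0.023 0.1213
red top 207 [ 0.5144 -0.0416] 0.0234 0.1137
mill top 219 [0.5198 0.0634] 0.025 0.1236
timer top 125 [0.527 0.254] 0.0255 0.0656
green scene 156 [0.6077 0.0118] 0.0241 0.1223
red scene 175 [ 0.5119 -0.0404] 0.0249 0.1126
mill scene 139 [0.5165 0.0628] 0.0247 0.1221
timer scene 150 [0.5252 0.2546] 0.0275 0.0657
[0.52670538 0.25337426 0.20084249]
```

View pics/m4.png

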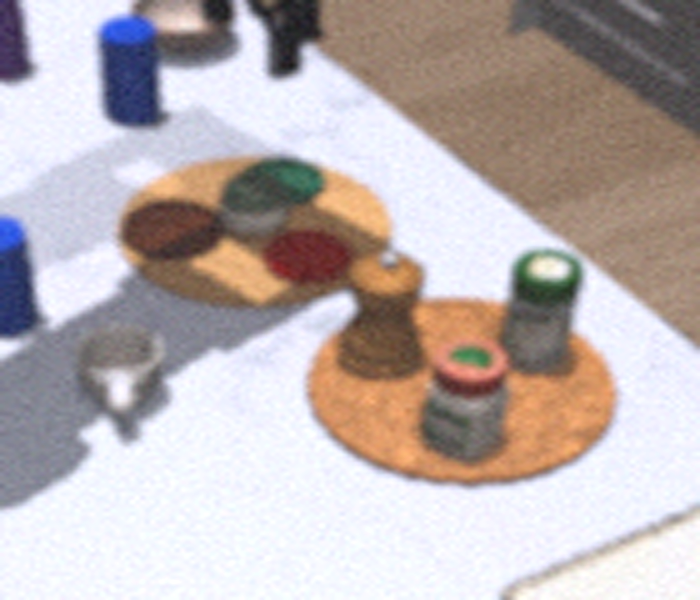

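The crop shows the three pieces upright on the mat: mill (380,310), red jar (465,400) and green jar (545,310). The timer at (255,205) is still on its seat, so I'll descend on it.

jog_arm --plan "0 0 0 0 0 2 0;0 0 0 0 0 3.5 0;0 0 0 0 0 3.5 0;0 0 0 0 0 3.5 0;0 0 0 0 0 2.5 0;0 0 0 0 0 1.5 0;0 0 0 0 0 0.8 0;0 0 0 0 0 0.5 0;0 0 0 0 0 0 0;0 0 0 0 0 0 0" --grip_force 25

```text
time_s: 24.65
position: [0.5272, 0.2542, 0.0238]
tool_rot: [[-1.0, 0.001, 0.002], [0.001, 1.0, 0.0], [-0.002, 0.0, -1.0]]
ft_force: [-0.8, 0.1, -0.7]
grip_width: 0.0854
gripper_force: 0.0
```

jog_arm --plan "0 0 0 0 0 0.5 0;0 0 0 0 0 0 0;0 0 0 0 0 0 255;0 0 0 0 0 0 255;0 0 0 0 0 0 255;0 0 0 0 0 0 255;0 0 0 0 0 0 255;0 0 0 0 0 0 255;0 0 0 0 0 0 255;0 0 0 0 0 0 255"

```text
time_s: 25.48
position: [0.5267, 0.2545, 0.0183]
tool_rot: [[-1.0, 0.001, 0.001], [0.001, 1.0, 0.0], [-0.001, 0.0, -1.0]]
ft_force: [-2.1, 0.5, 6.1]
grip_width: 0.0498
gripper_force: 26.3
```

jog_arm --plan "0 0 0 0 0 -0.5 255;0 0 0 0 0 -1.5 255;0 0 0 0 0 -2.5 255;0 0 0 0 0 -3 255;0 0 0 0 0 -3 255;0 0 0 0 0 -3 255;0 0 0 0 0 -1.5 255;0 0 0 0 0 -0.5 255;0 0 0 0 0 0 255"

```text
time_s: 26.23
position: [0.5268, 0.2545, 0.1736]
tool_rot: [[-1.0, 0.0, 0.002], [0.0, 1.0, 0.0], [-0.002, 0.0, -1.0]]
ft_force: [-0.3, -0.3, -1.4]
grip_width: 0.0499
gripper_force: 26.3
```

jog_arm --plan "0 0 0 -0.2 -1.5 0 255;0 0 0 -0.2 -3 0 255;0 0 0 -0.2 -3.5 0 255;0 0 0 -0.2 -3.5 0 255;0 0 0 -0.2 -3.5 0 255;0 0 0 -0.2 -3.5 0 255;0 0 0 -0.2 -3.5 0 255;0 0 0 -0.2 -3.5 0 255;0 0 0 -0.2 -3.5 0 255;0 0 0 -0.2 -3.5 0 255"

```text
time_s: 27.07
position: [0.5455, -0.0721, 0.1709]
tool_rot: [[-1.0, 0.001, -0.003], [0.001, 1.0, 0.001], [0.003, 0.001, -1.0]]
ft_force: [-0.2, 0.1, 0.4]
grip_width: 0.0501
gripper_force: 26.3
```

jog_arm --plan "0 0 0 -0.2 -3.5 0 255;0 0 0 -0.2 -3.5 0 255;0 0 0 -0.2 -3.5 0 255;0 0 0 -0.2 -3.2 0 255;0 0 0 -0.1 -2.3 0 255;0 0 0 0 -1.2 0 255;0 0 0 0 0 0 255;0 0 0 0 0 0 255"

```text
time_s: 27.73
position: [0.5549, -0.2418, 0.1716]
tool_rot: [[-1.0, 0.001, -0.002], [0.001, 1.0, 0.002], [0.002, 0.002, -1.0]]
ft_force: [-0.1, 1.1, -0.9]
grip_width: 0.0495
gripper_force: 26.3
```

```bash
python3 - <<'E'
from h import *
z=np.load("c0.npz")
for k in("top","scene"):
  Q=z[k];m=(abs(Q[...,0]-.555)<.14)&(abs(Q[...,1]+.247)<.1)&(Q[...,2]>.0065)&(Q[...,2]<.03)
  q=Q[m][:,:2].astype(np.float32);print(k,len(q),cv2.minAreaRect(q),np.median(Q[m][:,2]))
E
```

```text
top 3114 ((0.5548094511032104, -0.24837598204612732), (0.18918479979038239, 0.28010547161102295), 87.71420288085938) 0.011719629544016175
scene 2986 ((0.552803635597229, -0.24733784794807434), (0.2179141640663147, 0.153020977973938), 0.9100578427314758) 0.011722038850561556
```

jog_arm --plan "0 0 0 -0.1 -0.4 1.5 255;0 0 0 0 0 3 255;0 0 0 0 0 3 255;0 0 0 0 0 3 255;0 0 0 0 0 2.5 255;0 0 0 0 0 1.5 255;0 0 0 0 0 0.7 255;0 0 0 0 0 0.2 255;0 0 0 0 0 0 255;0 0 0 0 0 0 255"

```text
time_s: 28.57
position: [0.5569, -0.2463, 0.02]
tool_rot: [[-1.0, -0.0, 0.002], [-0.0, 1.0, -0.001], [-0.002, -0.001, -1.0]]
ft_force: [-0.6, 0.4, -0.4]
grip_width: 0.0501
gripper_force: 26.3
```

jog_arm --plan "0 0 0 0 0 0.3 255;0 0 0 0 0 0.2 255;0 0 0 0 0 0.1 255;0 0 0 0 0 0 255;0 0 0 0 0 0 255"

```text
time_s: 28.98
position: [0.5563, -0.2467, 0.0129]
tool_rot: [[-1.0, 0.001, 0.0], [0.001, 1.0, -0.0], [-0.0, -0.0, -1.0]]
ft_force: [-0.5, -0.4, -0.9]
grip_width: 0.0498
gripper_force: 26.3
```

jog_arm --plan "0 0 0 0 0 0.1 255;0 0 0 0 0 0.1 255;0 0 0 0 0 0.05 255;0 0 0 0 0 0 255;0 0 0 0 0 0 255"

```text
time_s: 29.4
position: [0.5563, -0.2466, 0.0103]
tool_rot: [[-1.0, 0.001, -0.0], [0.001, 1.0, 0.0], [0.0, 0.0, -1.0]]
ft_force: [0.7, 0.1, -0.7]
grip_width: 0.0495
gripper_force: 26.3
```

jog_arm --plan "0 0 0 0 0 0.1 255;0 0 0 0 0 0.05 255;0 0 0 0 0 0 255;0 0 0 0 0 0 255"

```text
time_s: 29.73
position: [0.5564, -0.2467, 0.0091]
tool_rot: [[-1.0, 0.0, 0.0], [0.0, 1.0, -0.0], [-0.0, -0.0, -1.0]]
ft_force: [-0.9, 0.8, 2.5]
grip_width: 0.05
gripper_force: 26.7
```

jog_arm --plan "0 0 0 0 0 0 120;0 0 0 0 0 0 60;0 0 0 0 0 0 0;0 0 0 0 0 0 0;0 0 0 0 0 -1.5 0;0 0 0 0 0 -3.5 0;0 0 0 0 0 -4 0;0 0 0 0 0 -4 0;0 0 0 0 0 -4 0;0 0 0 0 0 -2 0"

```text
time_s: 30.57
position: [0.5572, -0.2472, 0.204]
tool_rot: [[-1.0, 0.0, 0.006], [0.0, 1.0, -0.004], [-0.006, -0.004, -1.0]]
ft_force: [0.5, 0.2, 0.3]
grip_width: 0.0853
gripper_force: 0.0
```

jog_arm --plan "0 0 0 0.35 2 0 0;0 0 0 0.4 3.5 0 0;0 0 0 0.4 3.7 0 0;0 0 0 0.4 3.7 0 0;0 0 0 0.4 3.7 0 0;0 0 0 0.4 3.7 0 0;0 0 0 0.4 3.7 0 0;0 0 0 0.4 3.5 0 0;0 0 0 0.4 2.4 0 0;0 0 0 0.2 1 0 0"

```text
time_s: 31.4
position: [0.5181, 0.0653, 0.1988]
tool_rot: [[-1.0, -0.002, -0.0], [-0.002, 1.0, 0.001], [0.0, 0.001, -1.0]]
ft_force: [0.7, -0.0, 0.3]
grip_width: 0.0855
gripper_force: 0.0
```

```bash
python3 - <<'E'
from h import *
tops([("timer",.5563,-.2467,.03,.066)])
b=imaging.get_image("scene")
save(cv2.convertScaleAbs(cv2.resize(b["pixels"][180:320,260:420],(640,560),interpolation=2),alpha=1.4),"m5.png")
print(env.observe()["position"])
E
```

```text
timer top 218 [ 0.5585 -0.2431] 0.0261 0.0578
timer scene 233 [ 0.5559 -0.2492] 0.0265 0.0555
[0.51908219 0.06223583 0.19878797]
```

View pics/m5.png

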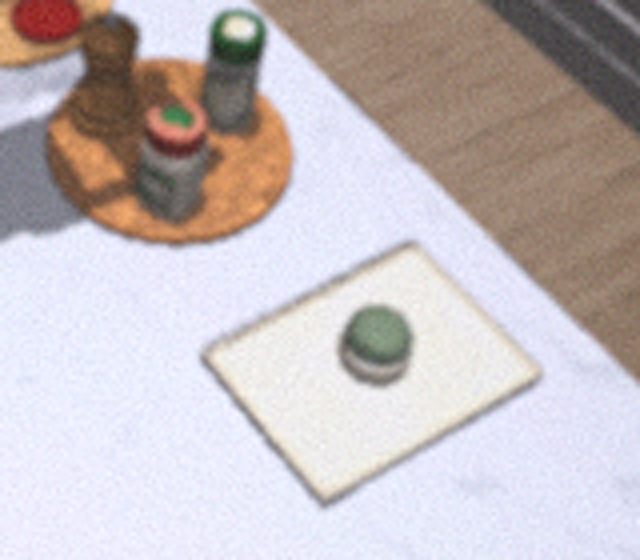

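The timer stands upright at (377,345), close to the notebook's middle at (371,368). Next is the mill.

jog_arm --plan "0 0 0 0 0 2 0;0 0 0 0 0 3 0;0 0 0 0 0 3 0;0 0 0 0 0 1.9 0;0 0 0 0 0 0.9 0;0 0 0 0 0 0 0;0 0 0 0 0 0 0" --grip_force 40

```text
time_s: 32.13
position: [0.5196, 0.0614, 0.0913]
tool_rot: [[-1.0, 0.002, 0.001], [0.002, 1.0, -0.0], [-0.001, -0.0, -1.0]]
ft_force: [0.6, 0.1, 0.3]
grip_width: 0.0853
gripper_force: 0.0
```

jog_arm --plan "0 0 0 0 0 0 0;0 0 0 0 0 0 255;0 0 0 0 0 0 255;0 0 0 0 0 0 255;0 0 0 0 0 0 255;0 0 0 0 0 0 255;0 0 0 0 0 0 255;0 0 0 0 0 0 255;0 0 0 0 0 0 255"

```text
time_s: 32.88
position: [0.5195, 0.0625, 0.0919]
tool_rot: [[-1.0, 0.0, 0.002], [0.0, 1.0, -0.0], [-0.002, -0.0, -1.0]]
ft_force: [-0.9, 1.2, 6.6]
grip_width: 0.0465
gripper_force: 40.1
```

jog_arm --plan "0 0 0 0 0 -0.5 255;0 0 0 0 0 -1.5 255;0 0 0 0 0 -2.5 255;0 0 0 0 0 -2.5 255;0 0 0 0 0 -2 255;0 0 0 0 0 -0.5 255;0 0 0 0 0 0 255;0 0 0 0.6 1.5 0 255;0 0 0 0.6 2.8 0 255;0 0 0 0.6 3.2 0 255"

```text
time_s: 33.72
position: [0.5002, 0.1373, 0.184]
tool_rot: [[-1.0, 0.003, -0.003], [0.003, 1.0, -0.0], [0.003, -0.0, -1.0]]
ft_force: [1.3, 0.9, -2.3]
grip_width: 0.0461
gripper_force: 41.7
```

jog_arm --plan "0 0 0 0.6 3.2 0 255;0 0 0 0.6 3.2 0 255;0 0 0 0.6 3.0 0 255;0 0 0 0.6 2.5 0 255;0 0 0 0.6 1.9 0 255;0 0 0 0 0 2 255;0 0 0 0 0 2.5 255;0 0 0 0 0 2 255;0 0 0 0 0 1 255;0 0 0 0 0 0 255"

```text
time_s: 34.55
position: [0.4695, 0.2749, 0.1077]
tool_rot: [[-1.0, 0.001, -0.006], [0.001, 1.0, -0.002], [0.006, -0.002, -1.0]]
ft_force: [-0.7, 0.1, -2.9]
grip_width: 0.046
gripper_force: 41.7
```

jog_arm --plan "0 0 0 0 0 0 255;0 0 0 0 0 0 255;0 0 0 0 0 0 255"

```text
time_s: 34.8
position: [0.4716, 0.2755, 0.1119]
tool_rot: [[-1.0, 0.001, 0.002], [0.001, 1.0, 0.001], [-0.002, 0.001, -1.0]]
ft_force: [-0.1, 0.1, -2.0]
grip_width: 0.046
gripper_force: 41.7
```

jog_arm --plan "0 0 0 0 0 0.5 255;0 0 0 0 0 0.5 255;0 0 0 0 0 0.4 255;0 0 0 0 0 0.3 255;0 0 0 0 0 0.1 255;0 0 0 0 0 0 255;0 0 0 0 0 0 255"

```text
time_s: 35.38
position: [0.4712, 0.2755, 0.0931]
tool_rot: [[-1.0, 0.001, 0.001], [0.001, 1.0, 0.0], [-0.001, 0.0, -1.0]]
ft_force: [-0.8, 0.4, 2.4]
grip_width: 0.0462
gripper_force: 42.0
```

jog_arm --plan "0 0 0 0 0 0.1 255;0 0 0 0 0 0.05 255;0 0 0 0 0 0 255;0 0 0 0 0 0 255"

```text
time_s: 35.72
position: [0.4717, 0.2757, 0.093]
tool_rot: [[-1.0, 0.0, 0.003], [0.0, 1.0, 0.001], [-0.003, 0.001, -1.0]]
ft_force: [-2.4, -0.9, 14.1]
grip_width: 0.0463
gripper_force: 42.6
```

jog_arm --plan "0 0 0 0 0 -0.1 120;0 0 0 0 0 0 60;0 0 0 0 0 0 0;0 0 0 0 0 0 0;0 0 0 0 0 -1.5 0;0 0 0 0 0 -3 0;0 0 0 0 0 -3 0;0 0 0 0 0 -2.5 0;0 0 0 0 0 -1 0;0 0 0 -1 -2 0 0" --grip_force 35

```text
time_s: 36.55
position: [0.481, 0.2576, 0.2051]
tool_rot: [[-1.0, -0.003, 0.005], [-0.003, 1.0, 0.002], [-0.005, 0.002, -1.0]]
ft_force: [-0.3, 0.6, -0.5]
grip_width: 0.0851
gripper_force: 0.0
```

jog_arm --plan "0 0 0 -1.7 -3.2 0 0;0 0 0 -1.8 -3.4 0 0;0 0 0 -1.8 -3.4 0 0;0 0 0 -1.8 -3.4 0 0;0 0 0 -1.8 -3.4 0 0;0 0 0 -1.8 -3.4 0 0;0 0 0 -1.3 -2.6 0 0;0 0 0 -0.7 -1.7 0 0;0 0 0 0 0 0 0;0 0 0 0 0 0 0"

```text
time_s: 37.38
position: [0.608, 0.0097, 0.2016]
tool_rot: [[-1.0, 0.002, -0.001], [0.002, 1.0, 0.0], [0.001, 0.0, -1.0]]
ft_force: [-0.1, 0.7, 0.4]
grip_width: 0.0858
gripper_force: 0.0
```

```bash
python3 - <<'E'
from h import *
tops([("mill",.4712,.2755,.1,.124)])
print(env.observe()["position"])
E
```

```text
mill top 215 [0.4718 0.2764] 0.0249 0.1233
mill scene 114 [0.4694 0.2764] 0.0267 0.1228
[0.60757159 0.01119786 0.20217358]
```

jog_arm --plan "0 0 0 0 0 2 0;0 0 0 0 0 3 0;0 0 0 0 0 3 0;0 0 0 0 0 2.4 0;0 0 0 0 0 1.1 0;0 0 0 0 0 0 0;0 0 0 0 0 0 0"

```text
time_s: 38.07
position: [0.6082, 0.011, 0.0881]
tool_rot: [[-1.0, -0.0, 0.001], [-0.0, 1.0, -0.0], [-0.001, -0.0, -1.0]]
ft_force: [-0.4, -0.6, 1.0]
grip_width: 0.0856
gripper_force: 0.0
```

jog_arm --plan "0 0 0 0 0 0 0;0 0 0 0 0 0 255;0 0 0 0 0 0 255;0 0 0 0 0 0 255;0 0 0 0 0 0 255;0 0 0 0 0 0 255;0 0 0 0 0 0 255;0 0 0 0 0 0 255;0 0 0 0 0 0 255"

```text
time_s: 38.82
position: [0.6083, 0.0103, 0.0882]
tool_rot: [[-1.0, 0.001, 0.002], [0.001, 1.0, -0.0], [-0.002, -0.0, -1.0]]
ft_force: [-0.0, 0.5, 6.1]
grip_width: 0.044
gripper_force: 35.5
```

jog_arm --plan "0 0 0 0 0 -0.5 255;0 0 0 0 0 -1.5 255;0 0 0 0 0 -2.5 255;0 0 0 0 0 -2.5 255;0 0 0 0 0 -1.5 255;0 0 0 0.34 1.6 0 255;0 0 0 0.34 3 0 255;0 0 0 0.34 3.4 0 255;0 0 0 0.34 3.5 0 255;0 0 0 0.34 3.5 0 255"

```text
time_s: 39.65
position: [0.5904, 0.1616, 0.1722]
tool_rot: [[-1.0, 0.001, -0.001], [0.001, 1.0, -0.0], [0.001, -0.0, -1.0]]
ft_force: [0.1, -0.8, -1.5]
grip_width: 0.0441
gripper_force: 36.1
```

jog_arm --plan "0 0 0 0.34 3.5 0 255;0 0 0 0.34 3.5 0 255;0 0 0 0.34 3.2 0 255;0 0 0 0.34 2.1 0 255;0 0 0 0.25 1.1 0 255;0 0 0 0 0 2 255;0 0 0 0 0 2.5 255;0 0 0 0 0 1.5 255;0 0 0 0 0 0.5 255;0 0 0 0 0 0 255"

```text
time_s: 40.48
position: [0.5746, 0.2936, 0.1061]
tool_rot: [[-1.0, 0.001, -0.003], [0.001, 1.0, -0.001], [0.003, -0.001, -1.0]]
ft_force: [-0.6, -0.3, -1.1]
grip_width: 0.0438
gripper_force: 36.1
```

jog_arm --plan "0 0 0 0 0 0 255;0 0 0 0 0 0 255;0 0 0 0 0 0 255"

```text
time_s: 40.73
position: [0.5755, 0.2943, 0.1086]
tool_rot: [[-1.0, 0.001, 0.002], [0.001, 1.0, 0.001], [-0.002, 0.001, -1.0]]
ft_force: [0.1, -1.2, -1.4]
grip_width: 0.0439
gripper_force: 36.1
```

jog_arm --plan "0 0 0 0 0 0.5 255;0 0 0 0 0 0.6 255;0 0 0 0 0 0.4 255;0 0 0 0 0 0.3 255;0 0 0 0 0 0.1 255;0 0 0 0 0 0 255;0 0 0 0 0 0 255"

```text
time_s: 41.32
position: [0.5752, 0.2944, 0.0892]
tool_rot: [[-1.0, 0.0, 0.001], [0.0, 1.0, 0.0], [-0.001, 0.0, -1.0]]
ft_force: [-1.3, -0.2, 5.9]
grip_width: 0.0442
gripper_force: 36.7
```

jog_arm --plan "0 0 0 0 0 0.1 255;0 0 0 0 0 0 255;0 0 0 0 0 0 255"

```text
time_s: 41.57
position: [0.5755, 0.2944, 0.0892]
tool_rot: [[-1.0, 0.0, 0.003], [0.0, 1.0, 0.0], [-0.003, 0.0, -1.0]]
ft_force: [-3.2, -0.3, 12.6]
grip_width: 0.044
gripper_force: 37.3
```

jog_arm --plan "0 0 0 0 0 -0.1 120;0 0 0 0 0 0 60;0 0 0 0 0 0 0;0 0 0 0 0 0 0;0 0 0 0 0 -1.5 0;0 0 0 0 0 -3 0;0 0 0 0 0 -3 0;0 0 0 0 0 -2.5 0;0 0 0 0 0 -1 0;0 0 0 0.6 -2 0 0"

```text
time_s: 42.4
position: [0.57, 0.2765, 0.2004]
tool_rot: [[-1.0, -0.002, 0.005], [-0.002, 1.0, 0.002], [-0.005, 0.002, -1.0]]
ft_force: [0.4, 0.5, -0.4]
grip_width: 0.0856
gripper_force: 0.0
```

jog_arm --plan "0 0 0 0.6 -3.2 0 0;0 0 0 0.7 -3.7 0 0;0 0 0 0.7 -3.7 0 0;0 0 0 0.7 -3.7 0 0;0 0 0 0.7 -3.7 0 0;0 0 0 0.7 -3.7 0 0;0 0 0 0.7 -3.7 0 0;0 0 0 0.5 -3.4 0 0;0 0 0 0.3 -2.3 0 0;0 0 0 0 -0.5 0 0"

```text
time_s: 43.23
position: [0.5121, -0.0447, 0.1975]
tool_rot: [[-1.0, 0.004, -0.001], [0.004, 1.0, -0.0], [0.001, -0.0, -1.0]]
ft_force: [0.6, 0.9, -0.2]
grip_width: 0.0857
gripper_force: 0.0
```

jog_arm --plan "0 0 0 0 0 0 0;0 0 0 0 0 0 0;0 0 0 0 0 0 0"

```text
time_s: 43.48
position: [0.5128, -0.0404, 0.198]
tool_rot: [[-1.0, -0.001, -0.001], [-0.001, 1.0, 0.0], [0.001, 0.0, -1.0]]
ft_force: [0.1, -0.4, -0.1]
grip_width: 0.0855
gripper_force: 0.0
```

```bash
python3 - <<'E'
from h import *
tops([("green",.575,.2944,.108,.125),("mill",.4712,.2755,.1,.124)])
print(env.observe()["position"])
E
```

```text
green top 200 [0.577  0.2946] 0.0231 0.123
mill top 220 [0.4718 0.2764] 0.025 0.1238
green scene 98 [0.5744 0.2949] 0.0256 0.1221
mill scene 113 [0.4684 0.2759] 0.0251 0.124
[ 0.51288022 -0.04036396  0.19814884]
```

jog_arm --plan "0 0 0 0 -0.1 2 0;0 0 0 0 0 3 0;0 0 0 0 0 3 0;0 0 0 0 0 2.6 0;0 0 0 0 0 1.2 0;0 0 0 0 0 0 0;0 0 0 0 0 0 0"

```text
time_s: 44.17
position: [0.5129, -0.042, 0.0803]
tool_rot: [[-1.0, -0.0, -0.001], [-0.0, 1.0, 0.0], [0.001, 0.0, -1.0]]
ft_force: [0.1, -0.7, 0.5]
grip_width: 0.0856
gripper_force: 0.0
```

jog_arm --plan "0 0 0 0 0 0 0;0 0 0 0 0 0 255;0 0 0 0 0 0 255;0 0 0 0 0 0 255;0 0 0 0 0 0 255;0 0 0 0 0 0 255;0 0 0 0 0 0 255;0 0 0 0 0 0 255;0 0 0 0 0 0 255"

```text
time_s: 44.92
position: [0.5132, -0.0426, 0.0811]
tool_rot: [[-1.0, 0.0, 0.002], [0.0, 1.0, -0.0], [-0.002, -0.0, -1.0]]
ft_force: [-0.6, 0.4, 5.4]
grip_width: 0.0447
gripper_force: 34.4
```

jog_arm --plan "0 0 0 0 0 -0.5 255;0 0 0 0 0 -1.5 255;0 0 0 0 0 -2.5 255;0 0 0 0 0 -2.5 255;0 0 0 0 0 -1.5 255;0 0 0 -0.3 1.6 0 255;0 0 0 -0.3 3 0 255;0 0 0 -0.3 3.5 0 255;0 0 0 -0.3 3.5 0 255;0 0 0 -0.3 3.5 0 255"

```text
time_s: 45.75
position: [0.5276, 0.1098, 0.1655]
tool_rot: [[-1.0, 0.001, -0.0], [0.001, 1.0, -0.0], [0.0, -0.0, -1.0]]
ft_force: [-0.7, -0.3, -1.5]
grip_width: 0.0447
gripper_force: 35.1
```

jog_arm --plan "0 0 0 -0.3 3.5 0 255;0 0 0 -0.3 3 0 255;0 0 0 -0.25 2 0 255;0 0 0 -0.2 0 2 255;0 0 0 0 0 2.5 255;0 0 0 0 0 1.5 255;0 0 0 0 0 0.5 255;0 0 0 0 0 0 255;0 0 0 0 0 0 255;0 0 0 0 0 0 255"

```text
time_s: 46.58
position: [0.5391, 0.1934, 0.1016]
tool_rot: [[-1.0, 0.001, 0.002], [0.001, 1.0, 0.0], [-0.002, 0.0, -1.0]]
ft_force: [1.1, 0.2, -0.8]
grip_width: 0.0443
gripper_force: 35.1
```

jog_arm --plan "0 0 0 0 0 0.5 255;0 0 0 0 0 0.6 255;0 0 0 0 0 0.4 255;0 0 0 0 0 0.3 255;0 0 0 0 0 0.1 255;0 0 0 0 0 0 255;0 0 0 0 0 0 255"

```text
time_s: 47.17
position: [0.5387, 0.1934, 0.0821]
tool_rot: [[-1.0, 0.0, 0.001], [0.0, 1.0, -0.0], [-0.001, -0.0, -1.0]]
ft_force: [-2.3, -1.4, 7.4]
grip_width: 0.0442
gripper_force: 35.8
```

jog_arm --plan "0 0 0 0 0 0.1 255;0 0 0 0 0 0 255;0 0 0 0 0 0 255"

```text
time_s: 47.42
position: [0.5389, 0.1935, 0.0821]
tool_rot: [[-1.0, 0.0, 0.002], [0.0, 1.0, 0.0], [-0.002, 0.0, -1.0]]
ft_force: [-3.6, -2.1, 13.8]
grip_width: 0.0443
gripper_force: 36.6
```

Seated as expected. I'll release, lift and move clear.

jog_arm --plan "0 0 0 0 0 -0.1 120;0 0 0 0 0 0 60;0 0 0 0 0 0 0;0 0 0 0 0 0 0;0 0 0 0 0 -1.5 0;0 0 0 0 0 -3 0;0 0 0 0 0 -3 0;0 0 0 0 0 -3 0;0 0 0 0 0 -2 0;0 0 0 0 -2 0 0"

```text
time_s: 48.25
position: [0.5398, 0.1755, 0.2107]
tool_rot: [[-1.0, -0.002, 0.008], [-0.002, 1.0, 0.002], [-0.008, 0.002, -1.0]]
ft_force: [1.1, 1.0, 0.2]
grip_width: 0.0855
gripper_force: 0.0
```

jog_arm --plan "0 0 0 1 -3.5 0 0;0 0 0 1 -3.5 0 0;0 0 0 1 -3.5 0 0;0 0 0 1 -3.5 0 0;0 0 0 1 -3.5 0 0;0 0 0 0.5 -2 0 0;0 0 0 0 0 0 0;0 0 0 0 0 0 0;0 0 0 0 0 0 0;0 0 0 0 0 0 0"

```text
time_s: 49.08
position: [0.4835, -0.0207, 0.2062]
tool_rot: [[-1.0, -0.001, -0.0], [-0.001, 1.0, 0.0], [0.0, 0.0, -1.0]]
ft_force: [0.7, -0.1, -0.0]
grip_width: 0.0853
gripper_force: 0.0
```

```bash
python3 - <<'E'
from h import *
tops([("green",.575,.2944,.108,.125),("mill",.4712,.2755,.1,.124),("red",.5387,.1935,.1,.115),("timer",.5563,-.2467,.03,.066),("cup",.345,.115,.03,.06)])
b=imaging.get_image("scene");t=imaging.get_image("top")
A=cv2.resize(b["pixels"][110:320,210:410],(500,525),interpolation=2);B=cv2.resize(t["pixels"][130:210,190:265],(300,320),interpolation=2)
B=cv2.copyMakeBorder(B,0,205,0,0,cv2.BORDER_CONSTANT);save(cv2.convertScaleAbs(np.hstack([A,B]),alpha=1.5),"m6.png")
print(env.observe()["position"])
E
```

```text
green top 198 [0.5773 0.2945] 0.0228 0.1245
mill top 218 [0.471  0.2764] 0.025 0.123
red top 194 [0.5403 0.1938] 0.0227 0.1134
timer top 217 [ 0.5587 -0.2437] 0.0257 0.0569
cup top 154 [0.3444 0.1143] 0.0392 0.0599
green scene 98 [0.5745 0.2942] 0.0249 0.1215
mill scene 115 [0.4681 0.2752] 0.0253 0.1229
red scene 109 [0.5356 0.1945] 0.025 0.113
timer scene 229 [ 0.5547 -0.2494] 0.0251 0.0556
cup scene 204 [0.344  0.1151] 0.0394 0.0599
[ 0.48342041 -0.0209056   0.20625924]
```

View pics/m6.png

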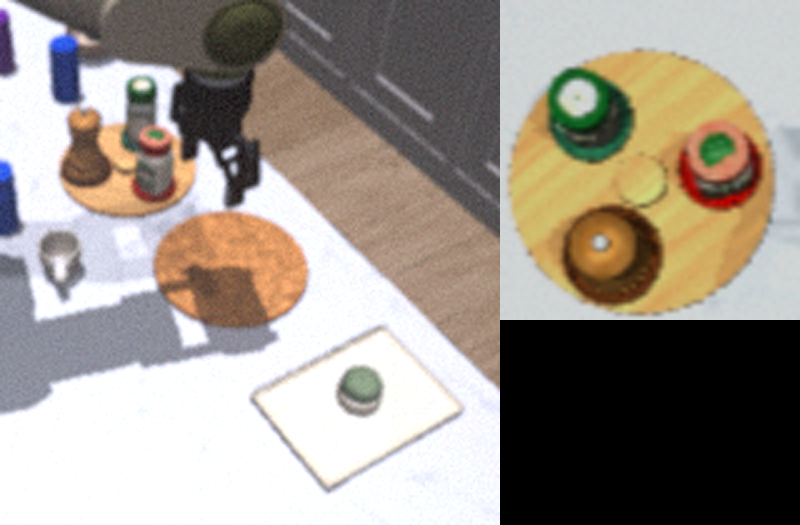

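The green jar (140,110), red jar (155,160) and mill (85,150) stand upright in their own dishes at their starting heights. The timer (360,390) is in the middle of the notebook, the cup hasn't moved and the arm is clear, so I'm handing in.

```bash
python3 -c "
from h import *
print(job.close_job())"
```

```text
the job is handed in; nothing more can be done
None
```

I handed the job in at about 49 s: the timer is in the middle of the notebook, both jars and the mill are back upright in their own dishes, and the cup is where it was; an early mis-aimed grasp tipped the red jar for a moment, but it settled back upright in its dish.

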